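# Uncover the long terminal box and lay its cover on the trivet

## Robot

A 6-joint arm with a two-finger parallel gripper is mounted at the origin on the work surface. World frame = base frame: x ahead of the robot, y to its left, z up, the work surface at z = 0. Lengths are in m, angles in rad, forces in N, time in s.
With the tool pointing down it reaches from about 0.375 to 0.9 m from the base axis. Payload 3.1 kg.
Tool frame: the origin (TCP) lies at the very end of the fingers, on their centre line; the grasp point (between the pads) lies 19 mm behind it; y points along the fingers, x is the direction in which the jaws open and shut, and the axes are right-handed (so a half turn about y gives the same grasp; the last joint's range is limited). The gripper opens to 87 mm and grips with 3 to 60 N. Pads are 19 mm wide; open, the fingers measure 117 mm over their backs; the gripper's body (75 mm by 190 mm) begins 51 mm behind the grasp point.
Start: joints at [-1.488, 0.527, 1.433, -0, 1.181, -0.178], TCP at [0.162, -0.604, 0.223] pointing down, gripper open.
Joint ranges: [-3.08, 3.08], [-0.75, 2.2], [0.22, 2.44], [-1.43, 4.57], [0, 2.65], [-2.85, 2.85]. Speed limits (rad/s): [2.79, 2.79, 3.14, 3.14, 3.14, 3.14].

## Interface

Orientations are given as a unit quaternion [x, y, z, w].
In Python, from rig import robot gives the robot as it stands.
- The arm moves only by the shell command python3 -m creep 'ROWS' [FORCE]. ROWS is JSON, a list of rows, each a list of 3 entries, a list of its own where there are three numbers: the shift along the tool's x, y, z in mm, then the turn about the tool's y in rad, then the opening, from 0 (shut) to 1 (fully open). A call has 1 to 8 rows; each row shifts and turns the commanded pose from where the row before left it, along the tool's axes as they then stand; what a row does not reach is not made up. A row lasts 1/10 s, in which the tool goes at most 50 mm and 8.59 degrees, less where a joint would pass 70% of its speed; a pose out of reach is approached as far as the arm can. A call with a gripper value outside its range is refused whole. The fingers move at their own pace and stop on an object; FORCE is the grip in N (left out, the last holds). Time passes only in rows, so rows that do not move let the fingers close. It gives the time, the measured TCP pose, the force and the opening at its end, in the units of the state.
- robot.get_obs(): the state, without advancing time (a new reading comes with each control period).
- robot.camera(name): name is "scene" or "top" or "wrist"; returns a dict with "pixels" (384x512x3 uint8, red, green, blue), "fx", "fy", "cx", "cy" (pixels), "k1" (the pictures are not rectified: a ray, as slopes to the right and down, at radius r is drawn at 1 + k1 r^2 times it, then the intrinsics apply), "position" and "rotation" of the camera in the world. Camera axes: x right, y up, looking along -z (the intrinsics and any distortion apply to the point x, -y, -z); pixel columns grow to the right and rows downward; lengths in m; the calibration is good to about 2 mm. A picture is of the moment at which its call begins. There is no depth.
- robot.hand_in(): hands the job in, once; it reports no verdict.
The state is a dict: "time": time; "q": joint angles; "joint_velocities": joint speeds; "joint_torque": joint torques, N m; "position": TCP position; "tool_rot": TCP orientation; "ft_force": force on the tool from outside, world axes, zero at the start; "moment": the same for the moment, N m; "grip_width": finger opening in m.
Only numpy, scipy, OpenCV 4.12 (cv2) and the standard library are available. Lean on these libraries where they do the work, as an engineer would, in place of code of your own. Each camera call takes 0.05 s, during which the arm holds its last target.

## Task

The electrician wants to see the terminals in the long connection box on the counter. Lift the long box's cover plate off its pins and lay it gently on the middle of the round trivet, flat and grip up, holding it until it is down. Leave the square box closed with its cover in place.

Things in the scene. Friction and masses are not known exactly. Their poses are not given: they have to be found in the camera images.
- long_cover_grip (a point): Cover of the long box: loose oblong grey plate 140 (x) x 80 (y) x 6 mm, 0.13 to 0.25 kg, two 15 mm holes 110 mm apart along x. On its middle stands a grip rib 60 (x) x 14 (y) mm, 30 mm high; this point is the rib's centre, 21 mm above the plate's underside, 15 mm above its upper face. z up. It lies loose on the box's rim; the pins end 6 mm above its upper face.
- long_box: Long connection box, grey plastic, fixed: 134 (x) x 74 (y) mm, rim 45 mm up, two 8 mm pins at x = +-55 mm rising 12 mm above the rim: lift the cover straight up to free it. Origin: centre of the underside, on the counter. It, the square box and the trivet stand in a row in any order, with loose shakers 70 mm high between them.
- trivet_top (a point): Round silicone trivet, 160 mm across, 8 mm thick, lying fixed on the counter. This point is the centre of its upper face, 8 mm above the counter; z up.
- square_cover_grip (a point): Bystander to leave in place: cover of the square box, grey plate 90 x 90 x 6 mm on two pins, with the same rib as the long cover. This point is the centre of its rib, 66 mm above the counter.
There are look-alikes about, which are no part of the job. Leave any green or orange look-alike of the part that bears long_cover_grip alone.

How it is judged:
On the way, in this order (a step that is already met when the one before it is completed fails the run):
1. the long cover is lifted clear of its pins, in the gripper (z of long_cover_grip in the frame of long_box above 0.085 m and contact force between the fingers and long_cover above 0.3 N), for 0.1 s.
2. the cover is brought down over the trivet, still held when its underside is within 20 mm of the trivet (horizontal distance between long_cover_grip and trivet_top below 0.04 m and z of long_cover_grip in the frame of trivet_top below 0.041 m and contact force between the fingers and long_cover above 0.3 N), for 0.05 s.
At the end, for the whole second after the job is handed in: The long cover lies at rest on the trivet, grip up, level within 10 degrees, its centre within 30 mm of the trivet's centre and its height within 6 mm of lying on it; the square cover is within 15 mm of where it was (horizontal distance between long_cover_grip and trivet_top below 0.03 m and z of long_cover_grip in the frame of trivet_top between 0.015 and 0.027 m and angle between long_cover_grip's own z axis and vertical below 0.175 rad and linear speed of long_cover below 0.02 m/s and distance of square_cover_grip from where it was at the start of the episode below 0.015 m); the robot touches nothing.
It fails at once if the square box's cover is taken off or shifted by more than 15 mm (distance of square_cover_grip from where it was at the start of the episode above 0.015 m).
It also fails if it takes over 40 s, if anything falls off the work surface, if the arm or the gripper's body presses on something with over 40 N, if the wrist force passes 120 N, or if a joint passes its speed limit or range.

## Working session

There is one attempt and no reset: what is moved stays moved. The work goes in short steps, Python scripts to look and compute and a shell command to move; the robot and the scene stay as the last step left them, time stands still between calls to the robot, and variables do not carry over. Pictures are saved under pics/ and viewed, and the job is handed in when it is done.

```bash
ls; mkdir -p pics; python3 - <<'E'
from rig import robot
import cv2
o=robot.get_obs();print(o)
for n in("scene","top","wrist"):
    c=robot.camera(n);cv2.imwrite(f"pics/{n}0.png",c["pixels"][:,:,::-1])
    print(n,{k:v for k,v in c.items() if k!="pixels"})
E
```

```text
pics
{'time': 0.0, 'q': array([-1.48750504e+00,  5.28468132e-01,  1.43389405e+00,  1.53668205e-06,
        1.18136834e+00, -1.78537408e-01]), 'joint_velocities': array([ 0.00074792, -0.00066489, -0.00058286, -0.00119559, -0.0001092 ,
       -0.00179038]), 'joint_torque': array([-8.11930786e-04, -4.40044248e+01, -1.76594871e+01,  6.33489084e-02,
        5.80744981e-02, -1.43511170e-04]), 'position': array([ 0.16172496, -0.60296721,  0.22157304]), 'tool_rot': array([-0.56043175,  0.43095908, -0.42994298,  0.56155103]), 'ft_force': array([-0.07458547, -0.28104073,  0.57249528]), 'moment': array([-0.01186459, -0.06223493,  0.00419627]), 'grip_width': 0.08672849858345168}
scene {'fx': 376.2381952886655, 'fy': 376.2381952886655, 'cx': 246.35749512135098, 'cy': 193.19509555714194, 'k1': -0.046507351118145995, 'position': array([0.87845833, 0.76675397, 0.86574801]), 'rotation': array([0.11237329, 0.35888924, 0.89200065, 0.25080988])}
top {'fx': 426.7760380613946, 'fy': 426.7760380613946, 'cx': 258.55938786167195, 'cy': 182.01208442558803, 'k1': -0.044346304650375895, 'position': array([0.32919927, 0.09988496, 1.30738579]), 'rotation': array([ 0.03676191, -0.03336091, -0.7058634 ,  0.70660631])}
wrist {'fx': 303.97433800103784, 'fy': 303.97433800103784, 'cx': 257.23513914175203, 'cy': 191.90405862156348, 'k1': -0.07002563835031916, 'position': array([ 0.22706593, -0.58692107,  0.38358082]), 'rotation': array([-0.09840656,  0.07683464, -0.60433048,  0.78689088])}
```

View pics/top0.png

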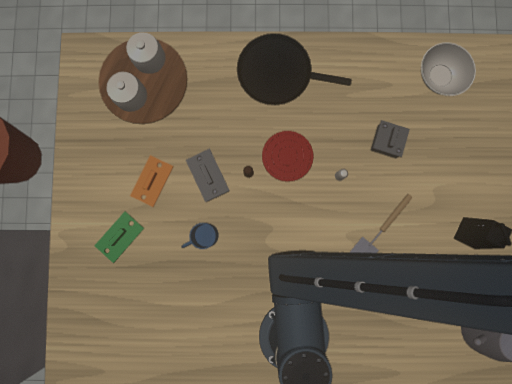

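View pics/scene0.png

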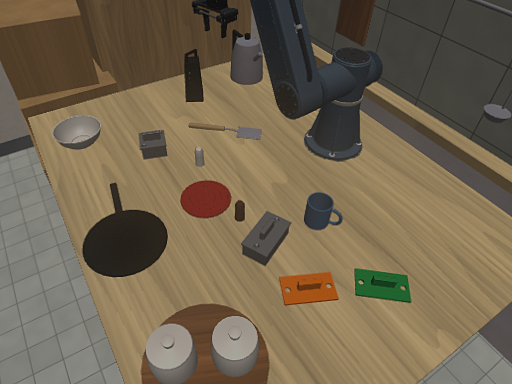

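View pics/wrist0.png

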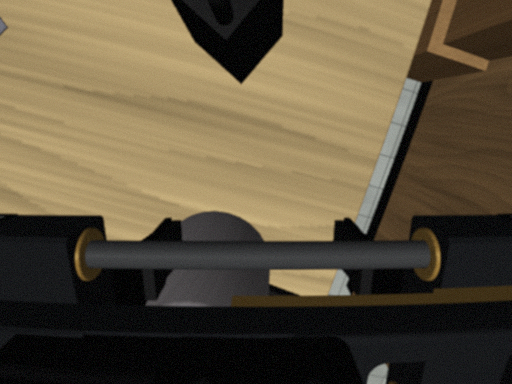

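The top view shows the long box at about (208,175), trivet at (288,156) and square box at (390,139). The orange and green plates are the look-alikes. I'll enlarge these.

```bash
cat > h.py <<'E'
import numpy as np, cv2
from scipy.spatial.transform import Rotation as R
def K(c): return np.array([[c["fx"],0,c["cx"]],[0,c["fy"],c["cy"]],[0,0,1]])
def pix2w(c,uv,z):
    d=[ (uv[0]-c["cx"])/c["fx"], (uv[1]-c["cy"])/c["fy"] ]
    p=np.array(d)
    for _ in range(20): p=np.array(d)/(1+c["k1"]*(p@p))
    r=R.from_quat(c["rotation"]).apply([p[0],-p[1],-1.])
    t=(z-c["position"][2])/r[2]
    return c["position"]+t*r
def w2pix(c,P):
    v=R.from_quat(c["rotation"]).inv().apply(np.atleast_2d(P)-c["position"])
    p=np.c_[v[:,0]/-v[:,2],-v[:,1]/-v[:,2]]
    p=p*(1+c["k1"]*(p**2).sum(1,keepdims=True))
    return p*[c["fx"],c["fy"]]+[c["cx"],c["cy"]]
E
python3 - <<'E'
import cv2
im=cv2.imread("pics/top0.png")
def crop(im,x,y,w,h,s,n): cv2.imwrite(n,cv2.resize(im[y:y+h,x:x+w],None,fx=s,fy=s,interpolation=cv2.INTER_CUBIC))
crop(im,175,125,150,80,5,"pics/topcrop.png")
im=cv2.imread("pics/scene0.png")
crop(im,170,170,140,110,5,"pics/scenecrop.png")
E
```

```text
(no output)
```

View pics/topcrop.png

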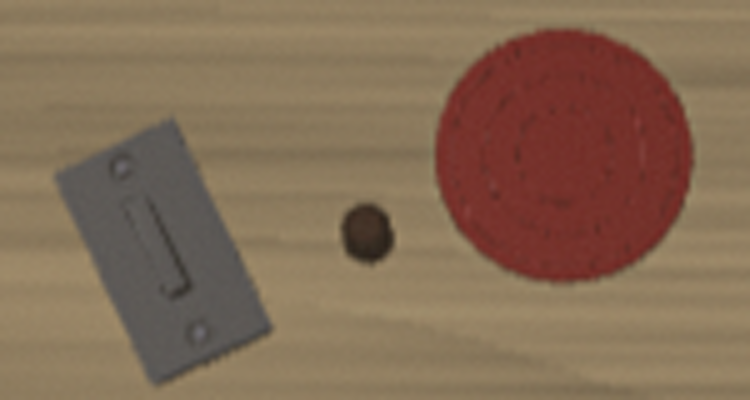

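View pics/scenecrop.png

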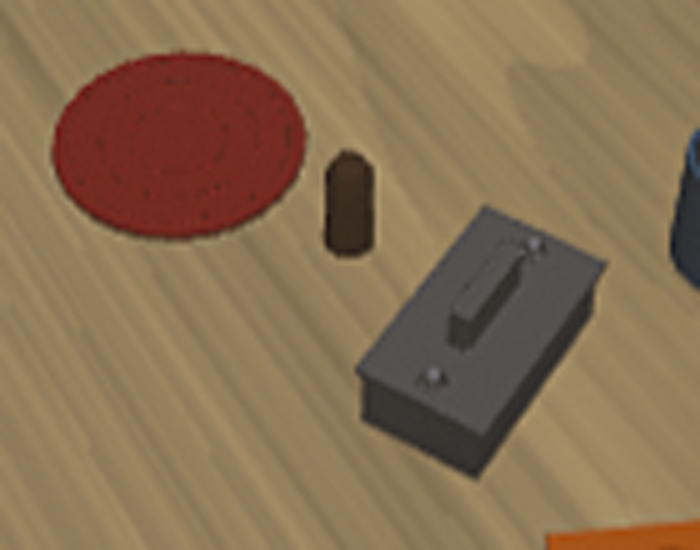

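The crops show the cover's four corners at (172,118), (55,176), (155,385) and (272,328) in the top crop. In the scene crop they are at (487,205), (608,263), (478,433) and (358,370). The red trivet is centred at about (565,155) in the top crop.

```bash
cat > m.py <<'E'
from rig import robot
from h import *
def corners(c,px,off):
    return np.array([pix2w(c,(np.array(p)/5+off-0.4),0.051) for p in px])
for n,px,off in(("top",[(172,118),(55,176),(155,385),(272,328)],np.array([175,125])),("scene",[(487,205),(608,263),(478,433),(358,370)],np.array([170,170]))):
    c=robot.camera(n); w=corners(c,px,off)
    print(n,w[:,:2].round(4).tolist(),"c",w.mean(0).round(4),"sides",[round(np.linalg.norm(w[i]-w[i-1]),4) for i in range(4)])
    for i in range(4):
        d=w[i]-w[i-1]; print(np.degrees(np.arctan2(d[1],d[0])).round(1),end=" ")
    hsv=cv2.cvtColor(c["pixels"],cv2.COLOR_RGB2HSV)
    m=(((hsv[...,0]<8)|(hsv[...,0]>172))&(hsv[...,1]>150)&(hsv[...,2]>60)).astype(np.uint8)
    cs,_=cv2.findContours(m,cv2.RETR_EXTERNAL,cv2.CHAIN_APPROX_NONE)
    k=max((q for q in cs if 100<cv2.moments(q)["m10"]/max(1,cv2.moments(q)["m00"])<400),key=cv2.contourArea)
    P=np.array([pix2w(c,q,0.008)[:2] for q in k[:,0]],dtype=np.float32)
    print("trivet",cv2.minEnclosingCircle(P),cv2.fitEllipse(P))
print(robot.get_obs()["time"])
E
python3 m.py
```

```text
top [[0.5556, 0.2541], [0.5206, 0.3236], [0.3961, 0.2621], [0.4299, 0.1933]] c [0.4755 0.2583 0.051 ] sides [np.float64(0.1397), np.float64(0.0777), np.float64(0.1389), np.float64(0.0767)]
25.8 116.8 -153.7 -63.8 trivet ((0.5406708121299744, 0.017657924443483353), 0.07770286500453949) ((0.5405685901641846, 0.01761568896472454), (0.15148605406284332, 0.1525099128484726), 170.40782165527344)
scene [[0.4319, 0.1936], [0.3977, 0.2649], [0.5248, 0.3227], [0.5572, 0.2558]] c [0.4779 0.2593 0.051 ] sides [np.float64(0.1399), np.float64(0.0791), np.float64(0.1396), np.float64(0.0743)]
-153.6 115.6 24.4 -64.1 trivet ((0.5453609824180603, 0.018791833892464638), 0.07963006943464279) ((0.5444254279136658, 0.01927396096289158), (0.1541101485490799, 0.15491372346878052), 15.051254272460938)
0.25
```

```bash
cat > plan.py <<'E'
# usage: plan.py x y z heading_deg(tool x) [x y z heading ...]: print delta in tool axes mm from the measured pose, tilt errors
import sys
from rig import robot
from h import *
o=robot.get_obs(); Rm=R.from_quat(o["tool_rot"]).as_matrix(); p=o["position"]
print("t",round(o["time"],2),"p",p.round(4),"F",o["ft_force"].round(1),"w",round(o["grip_width"],4))
print("x,y,z axes:",Rm.T.round(3).tolist(),"xhead",np.degrees(np.arctan2(Rm[1,0],Rm[0,0])).round(1),"q",o["q"].round(2))
a=list(map(float,sys.argv[1:]))
for i in range(0,len(a),4):
    t=np.array(a[i:i+3]); print("shift mm",((t-p)@Rm*1000).round(1))
    h0=np.arctan2(Rm[1,0],Rm[0,0]); dh=(np.radians(a[i+3])-h0+np.pi/2)%np.pi-np.pi/2
    print("turn about y (down => -)",round(-dh,3))
    # afterwards from there:
    Rm=Rm@R.from_rotvec([0,-dh,0]).as_matrix(); p=t
E
python3 plan.py 0.162 -0.604 0.35 -15 0.5 -0.2 0.35 0  0.4765 0.259 0.2 -64
python3 - <<'E'
from rig import robot
from h import *
c=robot.camera("top")
for u in[(480,233),(505,235),(203,235),(248,171),(341,174),(390,139)]: print(u,pix2w(c,u,0.07).round(3))
E
```

```text
t 0.25 p [ 0.1618 -0.6034  0.2221] F [-0.8 -0.2  0.3] w 0.087
x,y,z axes: [[0.259, -0.966, -0.001], [-0.0, 0.001, -1.0], [0.966, 0.259, 0.0]] xhead -75.0 q [-1.49  0.53  1.43 -0.    1.18 -0.18]
shift mm [ 6.000e-01 -1.279e+02  1.000e-01]
turn about y (down => -) -1.047
shift mm [2.219e+02 4.000e-01 4.777e+02]
turn about y (down => -) -0.262
shift mm [-23.5 150.5 458.8]
turn about y (down => -) 1.117
(480, 233) [ 0.304 -0.539  0.07 ]
(505, 235) [ 0.298 -0.613  0.07 ]
(203, 235) [0.299 0.266 0.07 ]
(248, 171) [0.485 0.137 0.07 ]
(341, 174) [ 0.476 -0.135  0.07 ]
(390, 139) [ 0.58  -0.282  0.07 ]
```

```bash
python3 -m creep '[[[0,-45,0],0,1],[[0,-45,0],0,1],[[0,-45,0],0,1],[[0,-15,0],-0.05,1],[[-26,0,36],-0.05,1],[[-26,0,36],-0.05,1],[[-26,0,36],-0.04,1],[[-26,0,36],0,1]]'
python3 plan.py 0.5 -0.2 0.35 -64 0.4765 0.259 0.15 -64
```

```text
time: 1.1
position: [0.2569, -0.4519, 0.3725]
tool_rot: [-0.599, 0.375, -0.375, 0.599]
ft_force: [0.2, 0.1, 0.2]
grip_width: 0.0869
t 1.1 p [ 0.2569 -0.4519  0.3725] F [0.2 0.1 0.2] w 0.0869
x,y,z axes: [[0.437, -0.9, 0.0], [0.0, 0.0, -1.0], [0.9, 0.437, 0.0]] xhead -64.1 q [-1.27  0.23  1.48  0.    1.43 -0.15]
shift mm [-120.4   22.6  328.8]
turn about y (down => -) -0.002
shift mm [-422.9  200.   180. ]
turn about y (down => -) -0.0
```

```bash
python3 -m creep '[[[-15,0,40],0,1],[[-15,0,40],0,1],[[-15,0,40],0,1],[[-15,0,40],0,1],[[-15,0,40],0,1],[[-15,0,40],0,1],[[-20,0,40],0,1],[[-30,0,30],0,1]]'
python3 plan.py 0.4765 0.259 0.17 -64
```

```text
time: 1.9
position: [0.4758, -0.1911, 0.3725]
tool_rot: [-0.599, 0.375, -0.376, 0.599]
ft_force: [-0.3, -0.3, 0.2]
grip_width: 0.0868
t 1.9 p [ 0.4758 -0.1911  0.3725] F [-0.3 -0.3  0.2] w 0.0868
x,y,z axes: [[0.437, -0.9, 0.001], [0.001, -0.0, -1.0], [0.9, 0.437, 0.001]] xhead -64.1 q [-0.6   0.22  1.5   0.    1.42  0.52]
shift mm [-404.8  202.3  197. ]
turn about y (down => -) -0.002
```

```bash
python3 -m creep '[[[-40,0,20],0,1],[[-40,0,20],0,1],[[-40,0,20],0,1],[[-40,0,20],0,1],[[-40,0,20],0,1],[[-40,10,20],0,1],[[-40,20,20],0,1],[[-40,20,20],0,1]]'
python3 -m creep '[[[-35,25,15],0,1],[[-30,40,15],0,1],[[0,40,0],0,1],[[0,30,0],0,1],[[0,0,0],0,1]]'
python3 plan.py 0.4765 0.259 0.056 -64
python3 - <<'E'
from rig import robot
from h import *
for n in("top","scene","wrist"):
    c=robot.camera(n);cv2.imwrite(f"pics/{n}1.png",c["pixels"][:,:,::-1])
E
```

```text
time: 2.7
position: [0.4781, 0.1674, 0.3226]
tool_rot: [-0.599, 0.375, -0.376, 0.6]
ft_force: [0.1, -0.5, 0.1]
grip_width: 0.0871
time: 3.2
position: [0.4733, 0.2352, 0.1853]
tool_rot: [0.602, -0.378, 0.373, -0.597]
ft_force: [0.3, 0.7, -0.2]
grip_width: 0.087
t 3.2 p [0.4733 0.2352 0.1853] F [ 0.3  0.7 -0.2] w 0.087
x,y,z axes: [[0.437, -0.899, -0.002], [-0.01, -0.003, -1.0], [0.899, 0.437, -0.01]] xhead -64.1 q [ 0.25  0.45  1.71 -0.    0.99  1.37]
shift mm [-19.7 129.2  14.6]
turn about y (down => -) -0.001
```

View pics/wrist1.png

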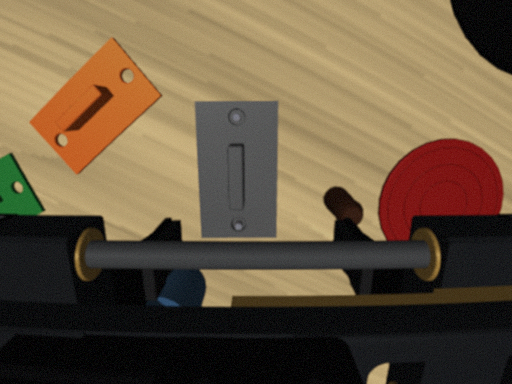

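View pics/scene1.png

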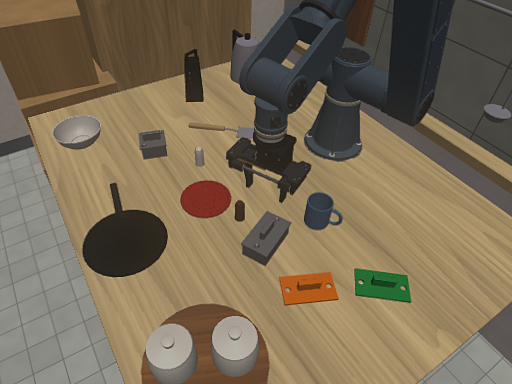

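The wrist picture shows the grey cover with pins at (236,116) and (238,226) and the rib at about (236,177). I'll check the rib position from this view and whether the TCP projects where the fingers are seen.

```bash
python3 - <<'E'
from rig import robot
from h import *
o=robot.get_obs();p=o["position"];Rm=R.from_quat(o["tool_rot"]).as_matrix()
print(o["time"],p)
c=robot.camera("scene");print(w2pix(c,[p,p+Rm[:,0]*.045,p-Rm[:,0]*.045]).round(0).tolist(), w2pix(c,[0.4765,.259,.066]))
im=c["pixels"][:,:,::-1]; cv2.imwrite("pics/sc2.png",cv2.resize(im[120:280,200:340],None,fx=4,fy=4,interpolation=2))
c=robot.camera("wrist");print(c["position"])
im=c["pixels"][:,:,::-1]; cv2.imwrite("pics/wc2.png",cv2.resize(im[90:245,170:300],None,fx=4,fy=4,interpolation=2))
for u,z in[((236,116),.057),((238,226),.057),((196,102),.051),((278,101),.051),((201,237),.051),((276,237),.051)]: print(u,pix2w(c,u,z).round(4))
print(w2pix(c,[p,p+Rm[:,0]*.045,p-Rm[:,0]*.045]).round(0).tolist())
E
```

```text
3.35 [0.47799584 0.23587843 0.19058774]
[[265.0, 192.0], [249.0, 185.0], [280.0, 199.0]] [[267.21296591 228.7117876 ]]
[0.53861683 0.26411408 0.35328608]
(236, 116) [0.5297 0.282  0.057 ]
(238, 226) [0.4301 0.2335 0.057 ]
(196, 102) [0.5249 0.3227 0.051 ]
(278, 101) [0.5598 0.252  0.051 ]
(201, 237) [0.3992 0.2633 0.051 ]
(276, 237) [0.4342 0.1912 0.051 ]
[[255.0, 236.0], [333.0, 235.0], [177.0, 236.0]]
```

View pics/sc2.png

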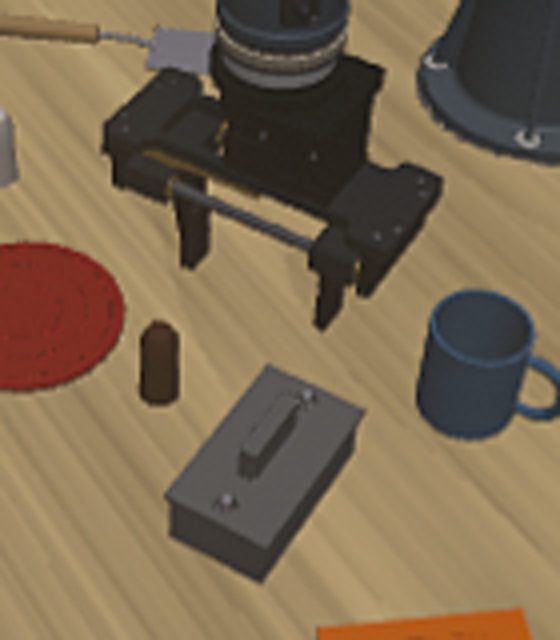

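View pics/wc2.png

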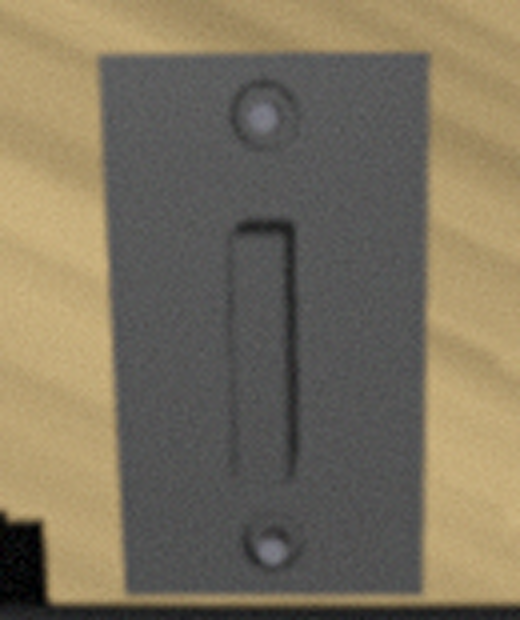

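All three views agree on the cover's centre to about 4 mm: (0.478, 0.258), long axis at 26°. I'll move over it and start descending.

```bash
python3 plan.py 0.478 0.258 0.1 -64
```

```text
t 3.45 p [0.4784 0.2359 0.1913] F [-0.1 -1.  -0.2] w 0.0869
x,y,z axes: [[0.436, -0.9, 0.001], [0.004, 0.001, -1.0], [0.9, 0.436, 0.004]] xhead -64.1 q [0.25 0.44 1.7  0.   0.99 1.37]
shift mm [-20.2  91.3   8.9]
turn about y (down => -) -0.003
```

```bash
python3 -m creep '[[[-10,10,5],0,0.6],[[-10,20,4],0,0.6],[[0,30,0],0,0.6],[[0,26,0],0,0.6],[[0,0,0],0,0.6],[[0,0,0],0,0.6]]'
python3 plan.py 0.478 0.258 0.057 -64
python3 - <<'E'
from rig import robot
from h import *
for n,b in(("top",(130,250,120,260)),("scene",(140,280,200,340)),("wrist",(90,245,130,340))):
    c=robot.camera(n);cv2.imwrite(f"pics/{n}3.png",cv2.resize(c["pixels"][b[0]:b[1],b[2]:b[3],::-1],None,fx=3.5,fy=3.5,interpolation=2))
E
```

```text
time: 4.05
position: [0.4764, 0.2581, 0.1035]
tool_rot: [-0.599, 0.375, -0.375, 0.599]
ft_force: [0.2, -0.1, 0.8]
grip_width: 0.0537
t 4.05 p [0.4764 0.2581 0.1035] F [ 0.2 -0.1  0.8] w 0.0537
x,y,z axes: [[0.437, -0.9, -0.0], [0.0, 0.0, -1.0], [0.9, 0.437, 0.0]] xhead -64.1 q [0.29 0.59 1.75 0.   0.8  1.41]
shift mm [ 0.8 46.5  1.4]
turn about y (down => -) -0.002
```

View pics/scene3.png

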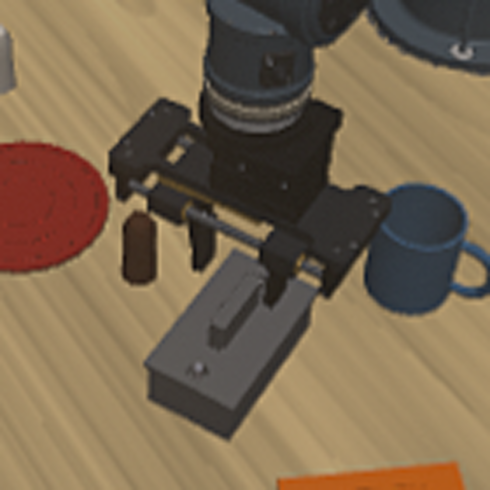

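View pics/wrist3.png

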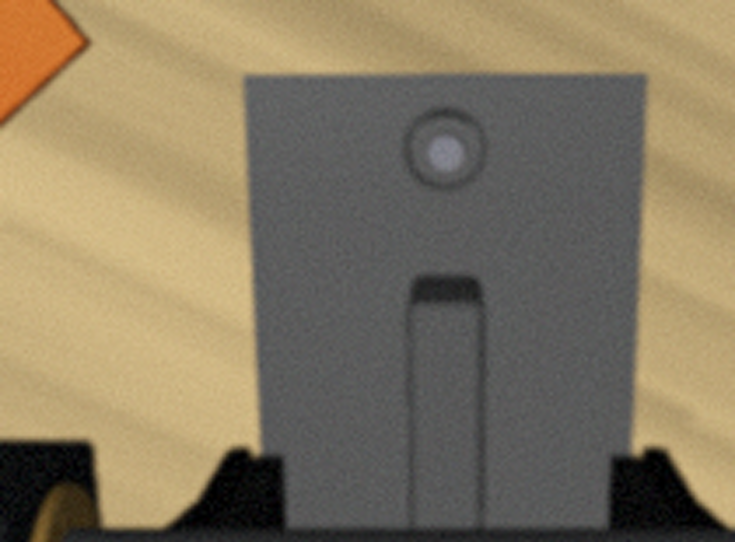

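The rib (x≈447) sits midway between the fingers (285 and 612) in the wrist crop, and the mug and shaker are clear of the body. Descending.

```bash
python3 -m creep '[[[0,15,1],0,0.6],[[0,15,0],0,0.6],[[0,10,0],0,0.6],[[0,6,0],0,0.6],[[0,0,0],0,0.6],[[0,0,0],0,0.6]]'
python3 plan.py 0.478 0.258 0.057 -64
```

```text
time: 4.8
position: [0.4774, 0.2582, 0.0577]
tool_rot: [-0.599, 0.375, -0.376, 0.6]
ft_force: [0.7, 0.4, 0.4]
grip_width: 0.0518
t 4.8 p [0.4774 0.2582 0.0577] F [0.7 0.4 0.4] w 0.0518
x,y,z axes: [[0.437, -0.9, 0.0], [0.001, 0.0, -1.0], [0.9, 0.437, 0.001]] xhead -64.1 q [0.29 0.67 1.77 0.   0.7  1.41]
shift mm [0.4 0.7 0.4]
turn about y (down => -) -0.002
```

```bash
python3 -m creep '[[[0,0,0],0,0],[[0,0,0],0,0],[[0,0,0],0,0],[[0,0,0],0,0],[[0,0,0],0,0],[[0,0,0],0,0],[[0,0,0],0,0],[[0,0,0],0,0]]' 30
python3 -m creep '[[[0,-5,0],0,0],[[0,-10,0],0,0],[[0,-10,0],0,0],[[0,-10,0],0,0],[[0,-10,0],0,0],[[0,0,0],0,0]]'
python3 plan.py 0.5425 0.0185 0.15 -64
python3 - <<'E'
from rig import robot
from h import *
for n,b in(("scene",(120,280,190,340)),("wrist",(90,245,130,340))):
    c=robot.camera(n);cv2.imwrite(f"pics/{n}4.png",cv2.resize(c["pixels"][b[0]:b[1],b[2]:b[3],::-1],None,fx=3.5,fy=3.5,interpolation=2))
E
```

```text
time: 5.6
position: [0.4771, 0.2581, 0.0573]
tool_rot: [-0.599, 0.375, -0.375, 0.599]
ft_force: [0.2, -0.9, 0.4]
grip_width: 0.0136
time: 6.2
position: [0.4783, 0.2585, 0.1042]
tool_rot: [-0.598, 0.374, -0.376, 0.6]
ft_force: [0.1, 0.1, -2.2]
grip_width: 0.0136
t 6.2 p [0.4783 0.2585 0.1042] F [ 0.1  0.1 -2.2] w 0.0136
x,y,z axes: [[0.437, -0.9, 0.001], [0.004, 0.001, -1.0], [0.9, 0.437, 0.004]] xhead -64.1 q [0.29 0.59 1.74 0.   0.8  1.41]
shift mm [244.  -45.9 -46.8]
turn about y (down => -) -0.002
```

View pics/scene4.png

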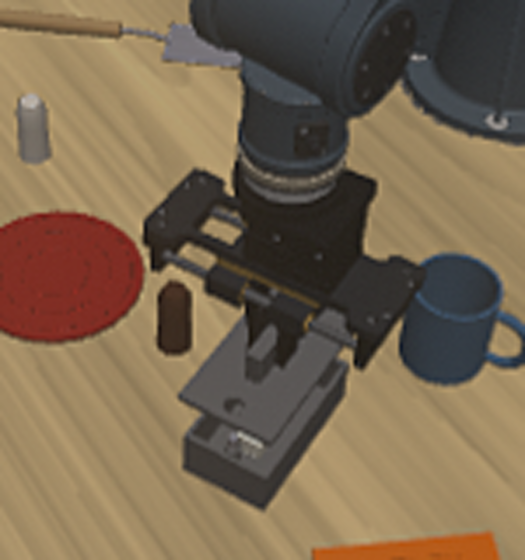

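View pics/wrist4.png

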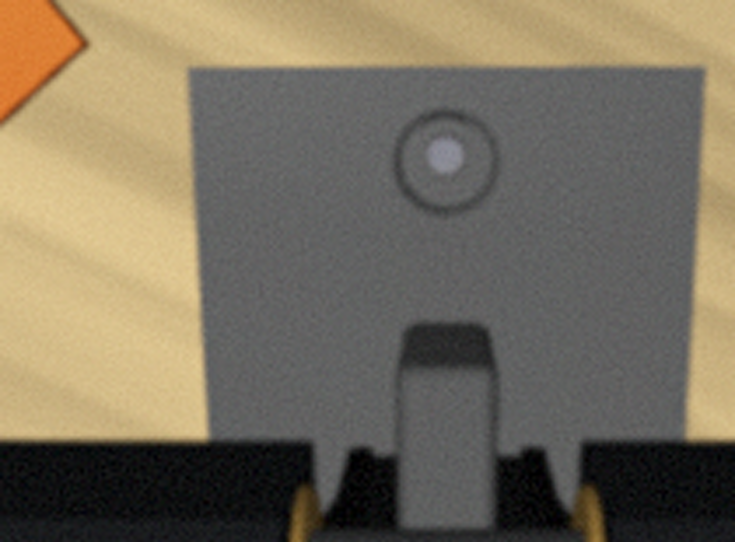

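The cover is off the pins, level in the fingers and about 47 mm above the rim. I'll raise it and carry it over the shaker to the trivet, at about (0.543, 0.0185).

```bash
python3 -m creep '[[[0,-25,0],0,0],[[0,-30,0],0,0],[[15,-10,-3],0,0],[[30,0,-6],0,0],[[35,0,-7],0,0],[[35,0,-7],0,0],[[35,0,-7],0,0],[[35,0,-7],0,0]]'
python3 -m creep '[[[30,0,-6],0,0],[[20,0,-3],0,0],[[9,0,-1],0,0],[[0,0,0],0,0],[[0,0,0],0,0]]'
python3 plan.py 0.543 0.0185 0.05 -64
python3 - <<'E'
from rig import robot
from h import *
for n in("top","scene","wrist"):
    c=robot.camera(n);cv2.imwrite(f"pics/{n}5.png",c["pixels"][:,:,::-1])
    if n=="wrist": print(w2pix(c,[0.543,.0185,.008]))
E
```

```text
time: 7.1
position: [0.524, 0.0732, 0.1663]
tool_rot: [0.6, -0.376, 0.375, -0.599]
ft_force: [-0.6, -0.1, -2.0]
grip_width: 0.0141
time: 7.6
position: [0.5404, 0.0185, 0.1667]
tool_rot: [0.599, -0.376, 0.375, -0.599]
ft_force: [-0.1, 1.2, -2.3]
grip_width: 0.0136
t 7.6 p [0.5404 0.0185 0.1667] F [-0.1  1.2 -2.3] w 0.0136
x,y,z axes: [[0.436, -0.9, -0.001], [-0.002, 0.001, -1.0], [0.9, 0.436, -0.001]] xhead -64.1 q [-0.17  0.49  1.7   0.    0.95  0.95]
shift mm [  1.3 116.7   2.5]
turn about y (down => -) -0.002
[[258.09759927 176.44877929]]
```

View pics/scene5.png

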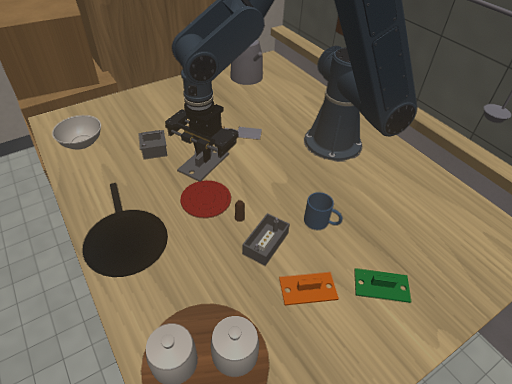

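View pics/wrist5.png

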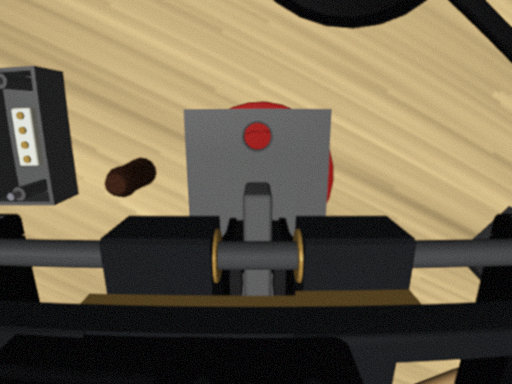

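The cover hangs level over the trivet, with red showing through its hole at (257,136) in the wrist view. The terminals in the box are visible. It should touch down at a TCP height of about 20 mm, so I descend in stages.

```bash
python3 -m creep '[[[1,20,1],0,0],[[0,30,1],0,0],[[0,30,0],0,0],[[0,20,0],0,0],[[0,12,0],0,0],[[0,6,0],0,0],[[0,0,0],0,0],[[0,0,0],0,0]]'
python3 plan.py 0.543 0.0185 0.021 -64
python3 - <<'E'
from rig import robot
from h import *
c=robot.camera("scene");cv2.imwrite("pics/scene6.png",cv2.resize(c["pixels"][120:250,140:290,::-1],None,fx=4,fy=4,interpolation=2))
E
```

```text
time: 8.55
position: [0.5443, 0.0181, 0.05]
tool_rot: [-0.599, 0.375, -0.376, 0.6]
ft_force: [-0.4, 0.5, -1.3]
grip_width: 0.014
t 8.55 p [0.5443 0.0181 0.05  ] F [-0.4  0.5 -1.3] w 0.014
x,y,z axes: [[0.437, -0.9, 0.001], [0.002, -0.0, -1.0], [0.9, 0.437, 0.001]] xhead -64.1 q [-0.17  0.68  1.77  0.    0.69  0.95]
shift mm [-0.9 29.  -1. ]
turn about y (down => -) -0.002
```

View pics/scene6.png

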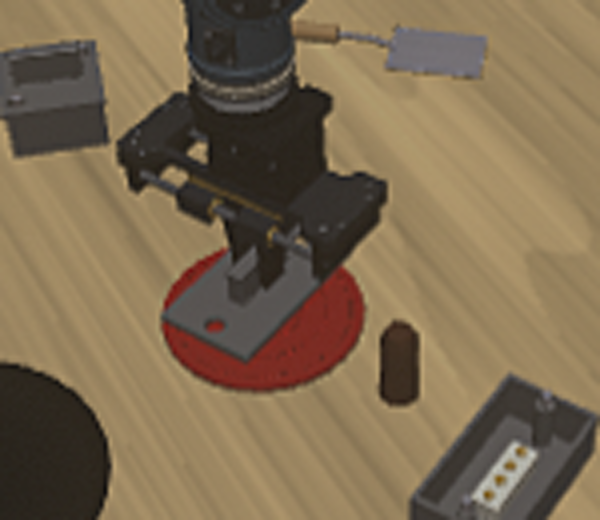

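The cover is about 30 mm above the trivet and centred on it. I'll go down slowly until it touches.

```bash
python3 -m creep '[[[0,8,0],0,0],[[0,6,0],0,0],[[0,5,0],0,0],[[0,4,0],0,0],[[0,2,0],0,0],[[0,1,0],0,0],[[0,0,0],0,0],[[0,0,0],0,0]]'
python3 -m creep '[[[0,1,0],0,0],[[0,1,0],0,0],[[0,1,0],0,0],[[0,0,0],0,0]]'
```

```text
time: 9.4
position: [0.5436, 0.018, 0.0233]
tool_rot: [-0.599, 0.375, -0.375, 0.599]
ft_force: [-0.6, -0.7, -2.7]
grip_width: 0.0135
time: 9.8
position: [0.5436, 0.018, 0.0203]
tool_rot: [-0.599, 0.375, -0.375, 0.599]
ft_force: [0.7, 0.7, -1.3]
grip_width: 0.0136
```

```bash
python3 -m creep '[[[0,0.5,0],0,0],[[0,0.5,0],0,0],[[0,0,0],0,0]]'; python3 -m creep '[[[0,0,0],0,0]]'
```

```text
time: 10.1
position: [0.5436, 0.018, 0.0203]
tool_rot: [-0.599, 0.375, -0.375, 0.599]
ft_force: [-1.8, -0.4, 6.3]
grip_width: 0.0138
time: 10.2
position: [0.5436, 0.018, 0.0203]
tool_rot: [-0.599, 0.375, -0.375, 0.599]
ft_force: [-0.8, -0.4, 5.7]
grip_width: 0.0137
```

The wrist force went from −2 N to +6 N and the height stopped at 20.3 mm, so the cover is down. Releasing gently.

```bash
python3 -m creep '[[[0,0,0],0,0.25],[[0,0,0],0,0.3],[[0,0,0],0,0.4],[[0,0,0],0,0.45],[[0,0,0],0,0.45],[[0,0,0],0,0.45],[[0,0,0],0,0.45]]'
python3 -m creep '[[[0,-4,0],0,0.45],[[0,-10,0],0,0.45],[[0,-25,0],0,0.45],[[0,-35,0],0,0.45],[[0,-40,0],0,0.45],[[0,-40,0],0,0.45],[[0,-20,0],0,0.45],[[0,0,0],0,0.45]]'
python3 -m creep '[[[0,0,-45],0,0.45],[[0,0,-45],0,0.45],[[0,0,-40],0,0.45],[[0,0,0],0,0.45],[[0,0,0],0,0.45]]'
python3 - <<'E'
from rig import robot
from h import *
for n in("top","scene"):
    c=robot.camera(n);cv2.imwrite(f"pics/{n}7.png",c["pixels"][:,:,::-1])
    b=(110,210,230,350) if n=="top" else (150,260,150,280)
    cv2.imwrite(f"pics/{n}7c.png",cv2.resize(c["pixels"][b[0]:b[1],b[2]:b[3],::-1],None,fx=5,fy=5,interpolation=2))
E
```

```text
time: 10.9
position: [0.5435, 0.018, 0.0192]
tool_rot: [0.599, -0.375, 0.375, -0.599]
ft_force: [0.4, 0.1, 0.4]
grip_width: 0.0388
time: 11.7
position: [0.5459, 0.0177, 0.1976]
tool_rot: [-0.598, 0.372, -0.378, 0.601]
ft_force: [0.2, -0.5, 0.3]
grip_width: 0.0393
time: 12.2
position: [0.4258, -0.0389, 0.1929]
tool_rot: [-0.599, 0.376, -0.376, 0.599]
ft_force: [0.3, 0.5, 0.3]
grip_width: 0.0386
```

View pics/scene7.png

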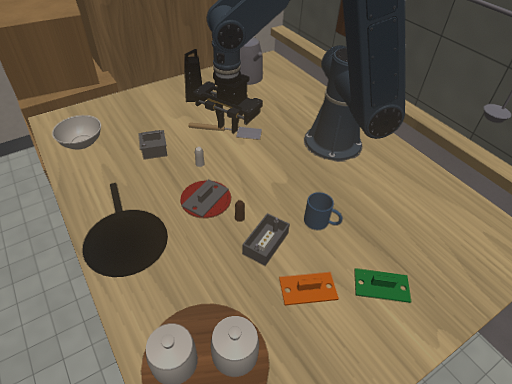

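View pics/scene7c.png

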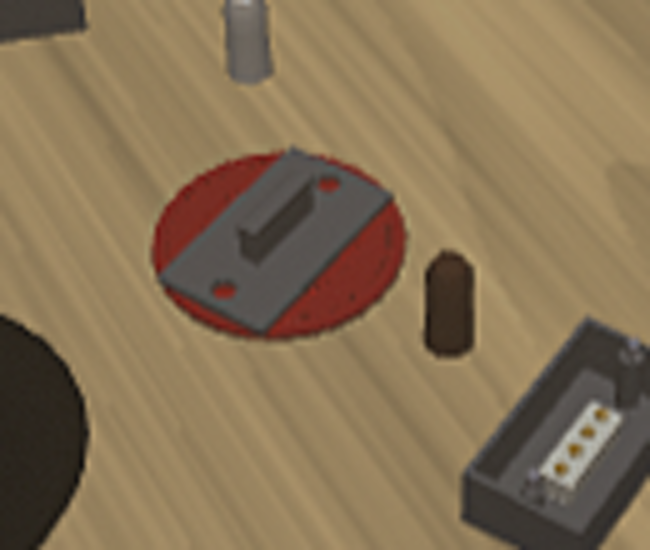

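View pics/top7c.png

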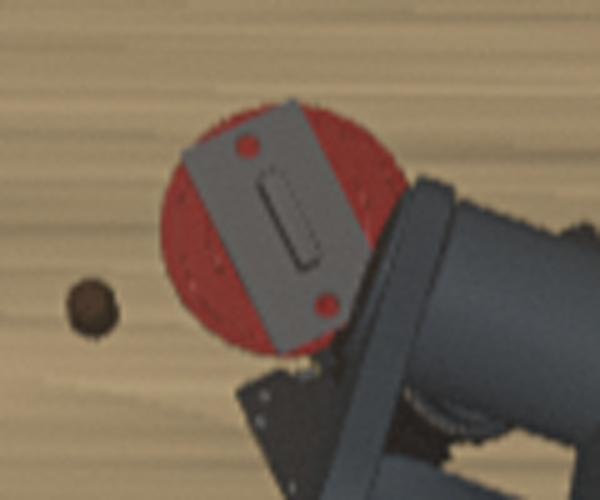

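The cover lies flat and grip up on the trivet. In the top crop its holes at (247,146) and (327,305) have their midpoint at (287,226), against the trivet's centre at about (288,230), a difference of roughly 2 mm. The gripper is clear at z ≈ 0.19, and the square box looks unchanged at (153,142) in the scene view.

```bash
python3 -c "
from rig import robot
print(robot.hand_in())"
```

```text
the job is handed in; nothing more can be done
None
```

I lifted the long box's cover straight up off its pins and carried it over the shaker. I held it until it was down on the trivet, then released it, backed off and handed in at about 12 s. The hand-in reports no verdict.

- **Placing:** The last pictures show the cover flat and grip up, about 2 mm from the trivet's centre. The wrist force rose to about 6 N at touchdown.
- **Surroundings:** The terminals in the long box are visible. The square box and the look-alikes appear where they were; I judged that by eye and did not measure the square cover's position.
- **Disagreements:** The three cameras differed by up to about 4 mm on the cover's position and the two fixed ones by about 4 mm on the trivet's, so I used averages. No check failed.

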